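Close the sample carton and aim the hand scanner at its label

TASK

Close the packed sample carton: fold its narrow flap flat first, then fold the wide flap with the label flat over it. Then draw the barcode scanner up out of its stand and finish while still holding it in the gripper, at rest in the air, tipped about 45 degrees so that its window points down at the middle of the label from about 10 cm away. The scanner must touch neither carton nor stand at the end, and the other things on the bench stay where they are.

Things in the scene. Friction and masses are not known exactly. Their poses are not given: they have to be found in the camera images.
- carton: open brown cardboard carton fixed to the bench, 180 mm (its x) by 160 mm (its y) by 90 mm high, walls 5 mm, filled with white capped tubes; origin: centre of its underside; it stands up to 0.3 rad turned, to the robot's left or right. Its two flaps are hinged on its +y and -y rims and stand up at the start, leaning outwards
- narrow_flap (a joint): narrow flap, a 174 by 70 mm cardboard panel 4 mm thick without label, hinged along the carton's -y rim; 0 = flat closed (lying from the hinge towards +y of the carton), 1.57 = upright, more = leaning outwards (starts 1.65 to 2.05, stop at 2.3). The stiff crease stays where it is left; about 1 N pushes it over
- wide_flap (a joint): wide flap, a 174 by 110 mm cardboard panel 4 mm thick that carries the label, hinged along the carton's +y rim; values as for the narrow flap (0 = flat closed, lying towards the carton's -y, over the narrow flap). The crease is equally stiff
- narrow_hinge (a point): middle of the narrow flap's hinge line, 92 mm above the bench, 78 mm to -y of the carton's centre; axes of the carton; the closed flap's upper face is 2 mm above this point
- wide_hinge (a point): middle of the wide flap's hinge line, 97 mm above the bench, 78 mm to +y of the carton's centre; axes of the carton; the closed flap's upper face is 2 mm above this point
- label (a point): middle of the white label with black bars (90 by 70 mm) on the wide flap's outer face, 65 mm from the hinge line; moves with the flap; when closed it faces up, about 100 mm above the bench, and its z axis is the flap's outer normal
- stand: black scanner stand fixed to the bench: a foot 120 by 100 by 10 mm with a square socket 52 by 46 mm outside, 40 by 34 mm inside, its mouth 85 mm above the bench; origin: centre of its underside; its yaw varies up to 0.5 rad. The scanner's handle stands in it, 70 mm deep with 3 mm play
- scanner_head (a point): middle of the head of the grey pistol-shaped scanner (0.15 to 0.3 kg), straight above its handle, 147 mm above the bench at the start. Head 86 mm (x; 35 to +x, 51 to -x of this point) by 46 mm (y, the width to grip from above) by 42 mm high (half-way up). Handle 34 (x) by 28 (y) mm, 110 mm long below the head. Axes: z up along the handle, the window looks along -x
- scanner_window (a point): middle of the scanner's dark window on the head's front face, 52 mm to -x of scanner_head; same axes: it looks along its -x
- tape_center (a point): bystander: clear packing tape roll lying flat, 90 mm across, 45 mm high; point half-way up
- marker: bystander: marker pen lying, 130 mm long, 15 mm thick; origin on its underside
- rack: bystander: red tube rack 90 by 220 mm, 62 mm high with its tubes; origin on its underside
- bottle: bystander: amber bottle, 64 mm across, 130 mm high; origin on its underside
- beaker: bystander: glass beaker, 72 mm across, 90 mm high; origin on its underside
- tipbox: bystander: black pipette-tip box with clear lid, 122 by 87 by 65 mm; origin on its underside
- cryobox: bystander: white lidded freezer box, 134 by 134 by 52 mm; origin on its underside
There are look-alikes about, which are no part of the job. What is shaped like the part that bears scanner_head but purple is not meant.

How it is judged:
By the outcome, as a careful person would: the job done as asked, in the order asked, and still so for the second after the job is handed in, while the arm keeps its last pose, push and grip.
It also fails if it takes over 58 s, if anything falls off the work surface, if the arm or the gripper's body presses on something with over 40 N, if the wrist force passes 120 N, or if a joint passes its speed limit or range.

ROBOT

A 6-joint arm with a two-finger parallel gripper is mounted at the origin on the work surface. World frame = base frame: x ahead of the robot, y to its left, z up, the work surface at z = 0. Lengths are in mm, angles in rad, forces in N, time in s.
With the tool pointing down it reaches from about 350 to 875 mm from the base axis. Payload 4.2 kg.
Tool frame: the origin (TCP) lies between the finger pads; the fingertips stand 25 mm ahead of it and the grasp point (between the pads) lies 6 mm ahead of it; z points along the fingers, y is the line along which they close (so a half turn about z gives the same grasp; the last joint's range is limited). The gripper opens to 87 mm and grips with 3 to 60 N. Pads are 19 mm wide; open, the fingers measure 117 mm over their backs; the gripper's body (75 mm by 190 mm) begins 51 mm behind the grasp point.
Start: joints at [1.394, 0.385, 0.008, 0, -1.194, -0.259], TCP at [263.801, 566.576, 247.55] pointing down, gripper open.
Joint ranges: [-3.14, 3.14], [-1.21, 2.06], [-1.07, 1.41], [-3.16, 2.05], [-2.99, -0.16], [-3.1, 3.1]. Speed limits (rad/s): [2.79, 2.79, 3.14, 3.14, 3.14, 3.14].

INTERFACE

Orientations are given as a unit quaternion [w, x, y, z].
In Python, from plant import observe, optics, order gives the robot as it stands.
- The arm moves only by the shell command python3 -m crank 'ROWS' [OPENING]. ROWS is JSON, a list of rows, each an object with "linear": the shift along the tool's x, y, z in m, a list of three; "dr": the turn, a rotation vector about the tool's x, y, z in rad, a list of three. A call has exactly 5 rows; each row is the pose to reach, as a shift and turn from the pose commanded when the call began, along the tool's axes at that moment; what a row does not reach only later rows make up. A row lasts 1/8 s, in which the tool goes at most 62.5 mm and 10.7 degrees, less where a joint would pass 70% of its speed; a pose out of reach is approached as far as the arm can. A call with a gripper value outside its range is refused whole. OPENING is the opening, from 0 (shut) to 1 (fully open), set as the call begins (- or left out, the last holds). The fingers move at their own pace and stop on an object; the grip force is fixed at half the most. Time passes only in rows, so rows that repeat a pose let the fingers close, or fill a call up. It gives the time, the measured TCP pose, the force, the opening and the grip force at its end, in the units of the state.
- observe(): the state, without advancing time (a new reading comes with each control period).
- optics.snapshot(name): name is "scene" or "top"; returns the picture (384x512x3 uint8, red, green, blue); there is no depth.
- optics.camera_info(name): a dict with "camera_matrix" (3x3 intrinsics, pixels), "eye" and "orientation" of the camera in the world. Camera axes: x right, y up, looking along -z (the intrinsics and any distortion apply to the point x, -y, -z); pixel columns grow to the right and rows downward; lengths in mm; the calibration is good to about 2 mm. A picture is of the moment at which its call begins. camera_info takes no time and is no camera call.
- order.sign_off(): hands the job in; it is judged then, once.
The state is a dict: "time_s": time; "joint_positions": joint angles; "qvel": joint speeds; "joint_torque": joint torques, N m; "eef_pos": TCP position; "eef_rot": TCP orientation; "contact_force": force on the tool from outside, world axes, zero at the start; "wrist_torque": the same for the moment, N m; "finger_gap": opening from 0.0 (shut) to 1.0 (fully open); "gripper_force": force on a finger pad.
Only numpy, scipy, OpenCV 4.12 (cv2) and the standard library are available. Lean on these libraries where they do the work, as an engineer would, in place of code of your own. Each camera call takes 0.05 s, during which the arm holds its last target. There are 200 camera calls.

## Working session

There is one attempt and no reset: what is moved stays moved. The work goes in short steps, Python scripts to look and compute and a shell command to move; the robot and the scene stay as the last step left them, time stands still between calls to the robot, and variables do not carry over. Pictures are saved under pics/ and viewed, at most 10 in all, crops included, and the job is handed in when it is done.

```bash
ls; mkdir -p pics
python3 - <<'E'
from plant import observe, optics
import cv2,json
print(observe())
for n in("scene","top"):
    im=optics.snapshot(n); cv2.imwrite(f"pics/{n}0.png",cv2.resize(im[...,::-1],(800,600),interpolation=cv2.INTER_CUBIC)); cv2.imwrite(f"{n}0_raw.png",im[...,::-1]); print(n,optics.camera_info(n))
E
```

```text
pics
{'time_s': 0.0, 'joint_positions': array([ 1.39358951e+00,  3.85552543e-01,  6.65351127e-03, -5.22193986e-04,
       -1.19397962e+00, -2.58583495e-01]), 'qvel': array([ 0.00078191,  0.00197587,  0.00010371, -0.00054292,  0.00031246,
       -0.0002224 ]), 'joint_torque': array([ 2.43393742e-04, -3.90674937e+01,  1.87403029e+01,  4.22011748e+00,
        1.09819372e-02, -1.96188867e-04]), 'eef_pos': array([263.58518666, 566.10871288, 246.46934796]), 'eef_rot': array([ 1.05017052e-03,  9.76333241e-01, -2.16268952e-01, -2.00126171e-04]), 'contact_force': array([-1.08746619,  0.73048039, -1.1232197 ]), 'wrist_torque': array([ 0.0030588 ,  0.03254918, -0.00041832]), 'gripper_force': 0.0, 'finger_gap': 0.9969060741741953}
scene {'camera_matrix': array([[400.5594064 ,   0.        , 260.15045565],
       [  0.        , 400.5594064 , 189.49498042],
       [  0.        ,   0.        ,   1.        ]]), 'eye': array([1111.57305726,  297.82341022, 1122.94518906]), 'orientation': array([0.49301173, 0.14188517, 0.2301123 , 0.82695608])}
top {'camera_matrix': array([[373.75570105,   0.        , 252.09150278],
       [  0.        , 373.75570105, 194.37521276],
       [  0.        ,   0.        ,   1.        ]]), 'eye': array([ 474.73277612,   -4.06368681, 1571.93803434]), 'orientation': array([ 0.70871178,  0.0142155 , -0.0204566 , -0.7050582 ])}
```

View pics/scene0.png

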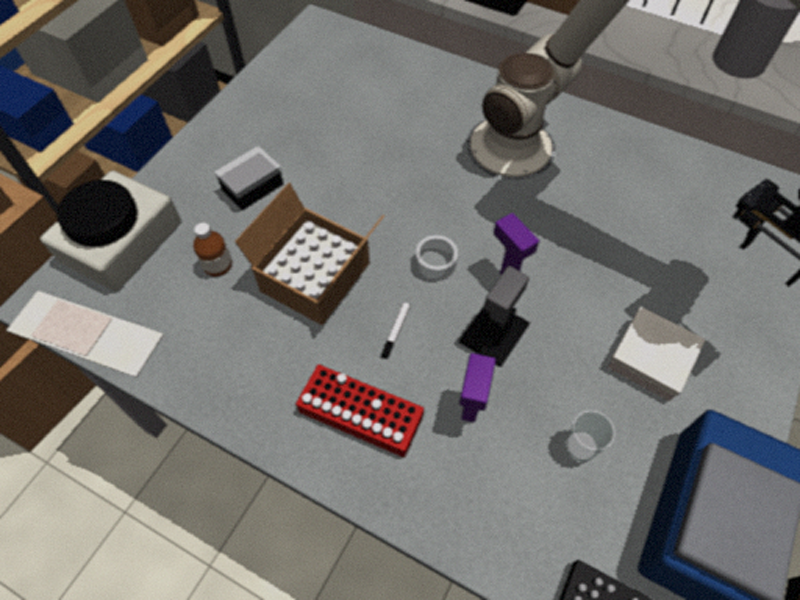

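View pics/top0.png

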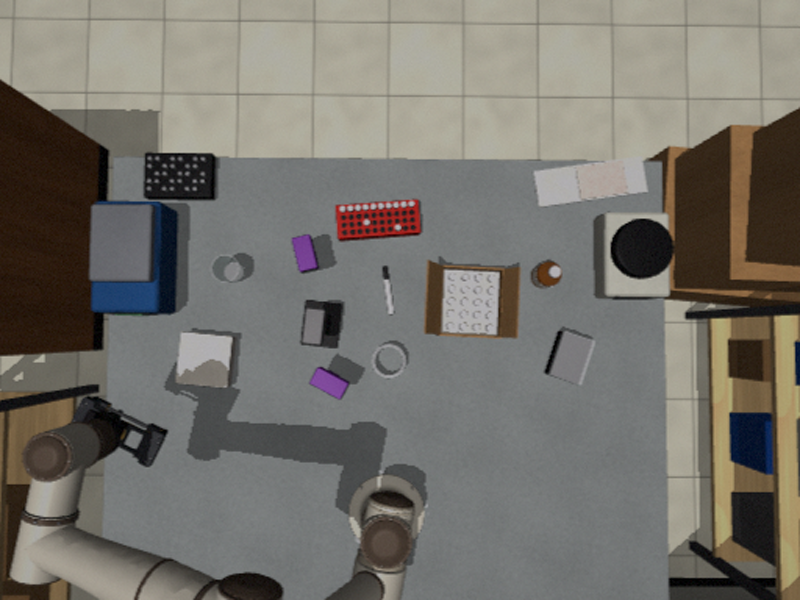

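The scene view (800x600) shows the carton at (312,262), with its taller flap on the left at (272,218) and its short flap on the right at (375,235). The grey scanner is in its stand at (505,295), with purple look-alikes at (515,238) and (478,385). The top view shows the carton at (472,300) and the scanner at (315,323).

```bash
cat > geo.py <<'E'
import numpy as np
from scipy.spatial.transform import Rotation as R
from plant import optics
def cam(n):
    c=optics.camera_info(n); q=c["orientation"]
    return np.array(c["camera_matrix"]),np.array(c["eye"]),R.from_quat([q[1],q[2],q[3],q[0]])
def ray(n,uv):
    K,e,r=cam(n); p=np.linalg.solve(K,[*uv,1]); d=r.apply([p[0],-p[1],-p[2]]); return e,d
def plane(n,uv,z):
    e,d=ray(n,uv); return e+d*(z-e[2])/d[2]
def proj(n,P):
    K,e,r=cam(n); c=r.inv().apply(np.array(P,float)-e); c=K@[c[0],-c[1],-c[2]]; return c[:2]/c[2]
def tri(a,b):
    (e,d),(f,g)=ray("scene",a),ray("top",b)
    s=np.linalg.lstsq(np.c_[d,-g],f-e,rcond=None)[0]; p,q=e+s[0]*d,f+s[1]*g
    return (p+q)/2,np.linalg.norm(p-q)
E
python3 - <<'E'
import cv2,numpy as np
s=cv2.imread("scene0_raw.png");t=cv2.imread("top0_raw.png")
def c(im,x0,y0,w,h,k): return cv2.resize(im[y0:y0+h,x0:x0+w],(w*k,h*k),interpolation=cv2.INTER_CUBIC)
A=c(s,148,112,100,100,4);B=c(t,262,155,80,80,5)
C=c(s,290,150,66,66,3)  # 
cv2.imwrite("pics/crop1.png",np.hstack([A,B]))
E
```

```text
(no output)
```

View pics/crop1.png

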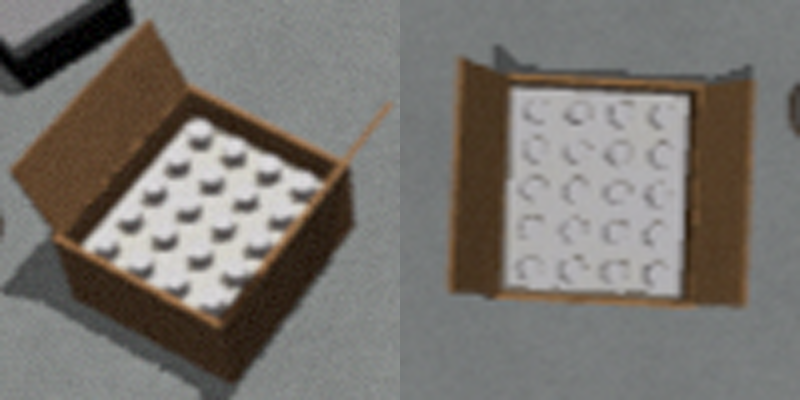

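The left crop is the scene view. The tall flap's top corners are at (12,170) and (150,22), and the short flap is edge-on with its tip at (390,103). In the top crop the flap corners are (462,60), (450,292), (752,72) and (745,303).

Run:
```python
from geo import *
import cv2
S=lambda x,y:(x/4+148-.4,y/4+112-.4); T=lambda x,y:((x-400)/5+262-.4,y/5+155-.4)
P={}
for n,a,b in [("LF near",(12,170),(752,72)),("LF far",(150,22),(745,303)),("RF far",(390,103),(450,292)),
 ("rim nr(+x,+y)",(220,325),(508,78)),("rim(+x,-y)",(58,238),(705,82)),("rim(-x,-y)",(190,88),(690,302)),("rim(-x,+y)",(350,165),(497,296))]:
    p,e=tri(S(*a),T(*b)); print(n,p.round(1),round(e,1), plane("top",T(*b),90).round(0)[:2],plane("scene",S(*a),90).round(0)[:2])
print("RF near at z",[plane("top",T(462,60),z).round(0) for z in (150,165)])
t=cv2.imread("top0_raw.png");s=cv2.imread("scene0_raw.png")
# white tube field / scanner crops
def c(im,x0,y0,w,h,k): return cv2.resize(im[y0:y0+h,x0:x0+w],(w*k,h*k),interpolation=cv2.INTER_CUBIC)
cv2.imwrite("pics/crop2.png",np.hstack([c(s,285,160,66,80,6),c(t,180,180,50,60,8)]))
```

```text
LF near [ 640.7 -317.2  163.6] 4.1 [ 651. -335.] [ 604. -362.]
LF far [ 466.  -313.1  155.4] 3.2 [ 466. -329.] [ 422. -353.]
RF far [473.9 -87.7 196.5] 0.9 [474. -95.] [ 400. -132.]
rim nr(+x,+y) [ 644.9 -140.7   87.3] 0.1 [ 645. -140.] [ 646. -139.]
rim(+x,-y) [ 640.7 -295.2   89.5] 6.2 [ 642. -298.] [ 640. -292.]
rim(-x,-y) [ 466.6 -284.1   91. ] 1.8 [ 467. -285.] [ 466. -284.]
rim(-x,+y) [ 470.3 -130.7   88.5] 3.0 [ 471. -132.] [ 471. -129.]
RF near at z [array([ 651., -100.,  150.]), array([650., -99., 165.])]
```

View pics/crop2.png

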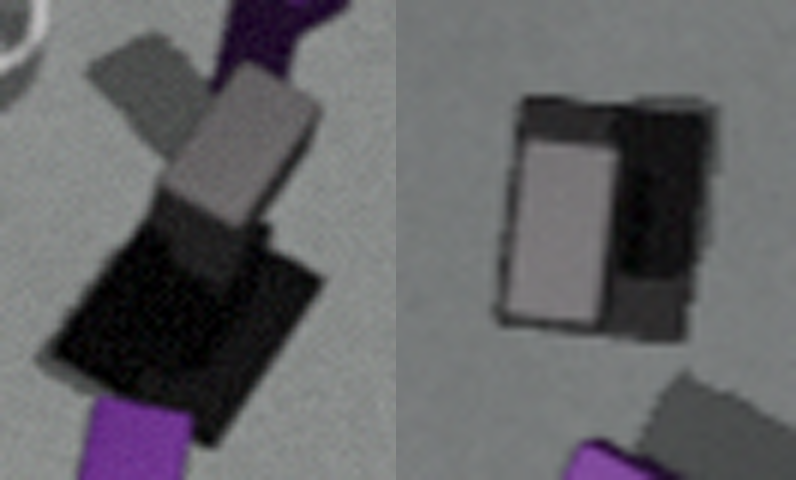

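The grey scanner's top face shows in the top crop with corners (525,140), (617,145), (600,328) and (507,322). The stand foot's corners are (523,97), (715,105), (685,340) and (497,322). In the scene crop the head's top face has corners (248,62), (322,105), (240,228) and (163,182).

Run:
```python
from geo import *
S=lambda x,y:(x/6+285-.4,y/6+160-.4); T=lambda x,y:((x-396)/8+180-.4,y/8+180-.4)
hs=[(322,105),(248,62),(163,182),(240,228)] # scene: far-left.. 
for n,f,L in (("scene",S,[(240,228),(163,182),(248,62),(322,105)]),("top",T,[(525,140),(617,145),(600,328),(507,322)])):
    Q=np.array([plane(n,f(*p),168)[:2] for p in L]); print(n,Q.round(0).tolist(),Q.mean(0).round(1))
F=np.array([plane("top",T(*p),10)[:2] for p in [(523,97),(715,105),(685,340),(497,322)]]);print("foot",F.round(0).tolist(),F.mean(0))
F=np.array([plane("scene",S(*p),10)[:2] for p in [(212,447),(60,357),(324,280)]]);print("foot",F.round(0).tolist())
```

```text
scene [[533.0, 197.0], [528.0, 156.0], [447.0, 164.0], [452.0, 205.0]] [490.  180.5]
top [[532.0, 195.0], [530.0, 152.0], [444.0, 159.0], [447.0, 203.0]] [488.5 177.3]
foot [[561.0, 219.0], [558.0, 119.0], [435.0, 133.0], [444.0, 231.0]] [499.42613729 175.54863184]
foot [[563.0, 220.0], [554.0, 130.0], [446.0, 233.0]]
```

```bash
cat >> geo.py <<'E'
C=np.array([555.6,-212.5,0]); CY=-0.06
def car(x,y,z): return C+R.from_euler("z",CY).apply([x,y,z])
def down(yaw): return R.from_euler("z",yaw)*R.from_euler("x",np.pi)
def go(P,rot):
    from plant import observe
    o=observe(); q=o["eef_rot"]; r=R.from_quat([q[1],q[2],q[3],q[0]])
    print("lin mm",r.inv().apply(np.array(P)-o["eef_pos"]).round(1),"dr",(r.inv()*rot).as_rotvec().round(3))
    print("pos",o["eef_pos"].round(1),"F",o["contact_force"].round(1),"q",o["joint_positions"].round(2),"gap",round(o["finger_gap"],2),round(o["gripper_force"],1),"t",round(o["time_s"],2))
E
python3 - <<'E'
from geo import *
k=1.5625
for n,u,z in (("bottle cap",(555,271),130),("rack",(378,220),62),("tape",(390,359),45),("tipbox",(570,357),65),("beaker",(232,268),90)): print(n,plane("top",(u[0]/k,u[1]/k),z).round(0))
go(car(-25,-134,290),down(CY-np.pi/2))
E
```

```text
bottle cap [ 629. -417.  130.]
rack [767.  25.  62.]
tape [405.  -8.  45.]
tipbox [ 414. -472.   65.]
beaker [636. 395.  90.]
lin mm [619.5 716.4 -42. ] dr [ 2.000e-03 -1.000e-03  1.195e+00]
pos [263.6 566.1 246.6] F [-0.   0.5 -0.1] q [ 1.39  0.39  0.01 -0.   -1.19 -0.26] gap 1.0 0.0 t 0.1
```

```bash
python3 -m crank '[{"linear":[0.039,0.045,-0.02],"dr":[0,0,0]},{"linear":[0.078,0.09,-0.042],"dr":[0,0,0]},{"linear":[0.117,0.135,-0.042],"dr":[0,0,0]},{"linear":[0.156,0.18,-0.042],"dr":[0,0,0]},{"linear":[0.195,0.225,-0.042],"dr":[0,0,0]}]' 0
python3 -m crank '[{"linear":[0.039,0.045,0],"dr":[0,0,0]},{"linear":[0.078,0.09,0],"dr":[0,0,0]},{"linear":[0.117,0.135,0],"dr":[0,0,0]},{"linear":[0.156,0.18,0],"dr":[0,0,0]},{"linear":[0.195,0.225,0],"dr":[0,0,0]}]'
python3 -m crank '[{"linear":[0.039,0.045,0],"dr":[0,0,0.18]},{"linear":[0.078,0.09,0],"dr":[0,0,0.36]},{"linear":[0.117,0.135,0],"dr":[0,0,0.54]},{"linear":[0.156,0.18,0],"dr":[0,0,0.72]},{"linear":[0.195,0.225,0],"dr":[0,0,0.9]}]'
python3 -c "
from geo import *
go(car(-25,-134,290),down(CY-np.pi/2)); go(car(-25,-134,160),down(CY-np.pi/2))"
```

```text
time_s: 0.72
eef_pos: [345.6, 278.2, 289.4]
eef_rot: [0.0, 0.976, -0.216, -0.0]
contact_force: [0.5, 0.9, 0.8]
finger_gap: 0.517
gripper_force: 0.0
time_s: 1.35
eef_pos: [427.3, -7.9, 289.6]
eef_rot: [-0.0, 0.976, -0.216, 0.0]
contact_force: [1.2, 1.0, -0.2]
finger_gap: 0.017
gripper_force: 0.0
time_s: 1.98
eef_pos: [509.3, -294.2, 289.1]
eef_rot: [0.0, 0.783, -0.622, -0.0]
contact_force: [0.8, 1.5, -0.2]
finger_gap: 0.001
gripper_force: 0.0
lin mm [52.2 -1.5 -0.9] dr [0.001 0.    0.289]
pos [ 509.3 -294.2  289.1] F [ 0.8  1.5 -0.2] q [-0.25  0.3  -0.02 -0.   -1.26  0.48] gap 0.0 0.0 t 1.98
lin mm [ 52.3  -1.6 129.1] dr [0.001 0.    0.289]
pos [ 509.3 -294.2  289.1] F [ 0.8  1.5 -0.2] q [-0.25  0.3  -0.02 -0.   -1.26  0.48] gap 0.0 0.0 t 1.98
```

```bash
python3 -m crank '[{"linear":[0.03,0,0],"dr":[0,0,0.145]},{"linear":[0.056,-0.0015,0],"dr":[0,0,0.289]},{"linear":[0.056,-0.0015,0.04],"dr":[0,0,0.289]},{"linear":[0.056,-0.0015,0.085],"dr":[0,0,0.289]},{"linear":[0.056,-0.0015,0.129],"dr":[0,0,0.289]}]'
python3 -c "
from geo import *
import cv2
go(car(-25,-134,160),down(CY-np.pi/2))
s=optics.snapshot('scene')[...,::-1];t=optics.snapshot('top')[...,::-1]
f=lambda im,x,y:cv2.resize(im[y:y+130,x:x+100],(400,520),interpolation=cv2.INTER_CUBIC)
cv2.imwrite('pics/c3.png',np.hstack([f(s,140,80),f(t,255,130)]))"
```

```text
time_s: 2.6
eef_pos: [523.2, -346.3, 158.7]
eef_rot: [-0.0, -0.688, 0.726, 0.0]
contact_force: [0.2, -0.4, 0.5]
finger_gap: 0.004
gripper_force: 0.0
lin mm [-1.5  0.7 -1.3] dr [0.001 0.    0.006]
pos [ 523.2 -346.3  158.7] F [ 0.2 -0.4  0.5] q [-0.33  0.46 -0.11 -0.   -1.01  0.27] gap 0.0 0.0 t 2.6
```

View pics/c3.png

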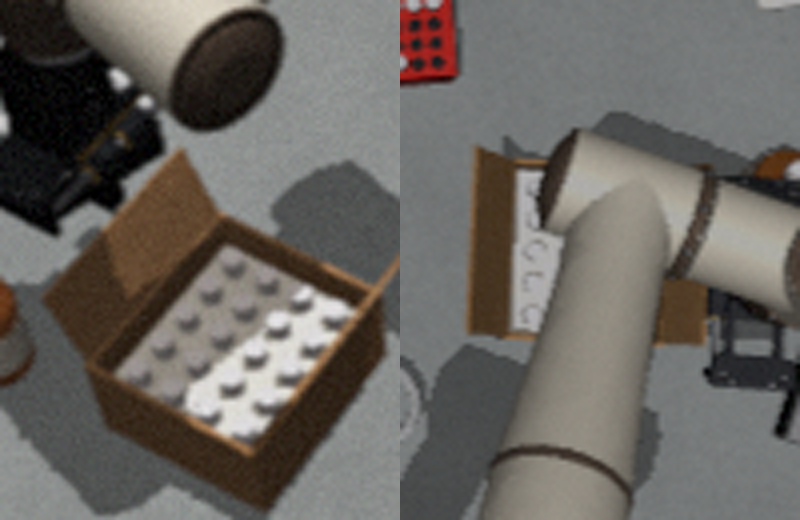

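The picture shows the closed fingers outside the narrow flap, clear of the bottle. Next I push the flap over.

```bash
python3 -m crank '[{"linear":[-0.012,0,-0.002],"dr":[0,0,0]},{"linear":[-0.028,0,-0.004],"dr":[0,0,0]},{"linear":[-0.045,0,-0.004],"dr":[0,0,0]},{"linear":[-0.058,0,-0.004],"dr":[0,0,0]},{"linear":[-0.07,0,-0.002],"dr":[0,0,0]}]'
python3 -m crank '[{"linear":[-0.011,0,0.007],"dr":[0,0,0]},{"linear":[-0.02,0,0.017],"dr":[0,0,0]},{"linear":[-0.025,0,0.027],"dr":[0,0,0]},{"linear":[-0.027,0,0.036],"dr":[0,0,0]},{"linear":[-0.027,0,0.039],"dr":[0,0,0]}]'
python3 -c "
from geo import *
go(car(-25,-38,119),down(CY-np.pi/2))"
```

```text
time_s: 3.32
eef_pos: [527.6, -275.4, 163.0]
eef_rot: [0.0, -0.688, 0.726, -0.0]
contact_force: [0.3, -1.6, 0.1]
finger_gap: 0.002
gripper_force: 0.4
time_s: 3.95
eef_pos: [528.5, -249.4, 122.4]
eef_rot: [-0.0, -0.688, 0.726, 0.001]
contact_force: [0.4, -0.5, 0.6]
finger_gap: 0.008
gripper_force: 0.3
lin mm [-0.4  0.1  3.4] dr [0.002 0.    0.006]
pos [ 528.5 -249.4  122.4] F [ 0.4 -0.5  0.6] q [-0.16  0.43 -0.26 -0.   -0.88  0.11] gap 0.01 0.3 t 3.95
```

Press down gradually until contact force rises.

```bash
python3 -m crank '[{"linear":[-0.002,0,0.002],"dr":[0,0,0]},{"linear":[-0.002,0,0.003],"dr":[0,0,0]},{"linear":[-0.002,0,0.004],"dr":[0,0,0]},{"linear":[-0.002,0,0.004],"dr":[0,0,0]},{"linear":[-0.002,0,0.004],"dr":[0,0,0]}]'
python3 -m crank '[{"linear":[0,0,0.001],"dr":[0,0,0]},{"linear":[0,0,0.001],"dr":[0,0,0]},{"linear":[0,0,0.002],"dr":[0,0,0]},{"linear":[0,0,0.002],"dr":[0,0,0]},{"linear":[0,0,0.002],"dr":[0,0,0]}]'
```

```text
time_s: 4.58
eef_pos: [529.1, -247.6, 119.6]
eef_rot: [0.0, -0.688, 0.726, -0.0]
contact_force: [0.6, -0.4, -0.2]
finger_gap: 0.007
gripper_force: 0.0
time_s: 5.2
eef_pos: [529.2, -247.6, 119.3]
eef_rot: [0.0, -0.688, 0.726, -0.0]
contact_force: [-3.7, 2.2, 10.0]
finger_gap: 0.006
gripper_force: 4.7
```

```bash
python3 -m crank '[{"linear":[0,0,-0.05],"dr":[0,0,0]},{"linear":[0,0,-0.105],"dr":[0,0,0]},{"linear":[-0.02,0,-0.135],"dr":[0,0,0]},{"linear":[-0.075,0,-0.14],"dr":[0,0,0]},{"linear":[-0.13,0,-0.14],"dr":[0,0,0]}]'
python3 -m crank '[{"linear":[-0.035,0,0],"dr":[0,0,0]},{"linear":[-0.052,0,0],"dr":[0,0,0]},{"linear":[-0.052,0,0],"dr":[0,0,0]},{"linear":[-0.052,0,0.035],"dr":[0,0,0]},{"linear":[-0.052,0,0.072],"dr":[0,0,0]}]'
python3 -c "
from geo import *
import cv2
go(car(-25,146,185),down(CY-np.pi/2))
s=optics.snapshot('scene')[...,::-1]
t=optics.snapshot('top')[...,::-1]
f=lambda im,x,y:cv2.resize(im[y:y+130,x:x+100],(400,520),interpolation=cv2.INTER_CUBIC)
cv2.imwrite('pics/c4.png',np.hstack([f(s,150,80),f(t,250,130)]))"
```

```text
time_s: 5.82
eef_pos: [536.3, -116.6, 258.1]
eef_rot: [0.001, -0.687, 0.726, -0.001]
contact_force: [1.0, 0.8, -0.4]
finger_gap: 0.005
gripper_force: 0.0
time_s: 6.45
eef_pos: [539.1, -66.9, 185.1]
eef_rot: [0.001, -0.687, 0.726, -0.001]
contact_force: [-0.2, 0.4, -0.8]
finger_gap: 0.005
gripper_force: 0.0
lin mm [-1.6 -0.2  0.1] dr [-0.002  0.     0.004]
pos [539.1 -66.9 185.1] F [-0.2  0.4 -0.8] q [ 0.18  0.3  -0.29  0.   -0.98 -0.23] gap 0.0 0.0 t 6.45
```

View pics/c4.png

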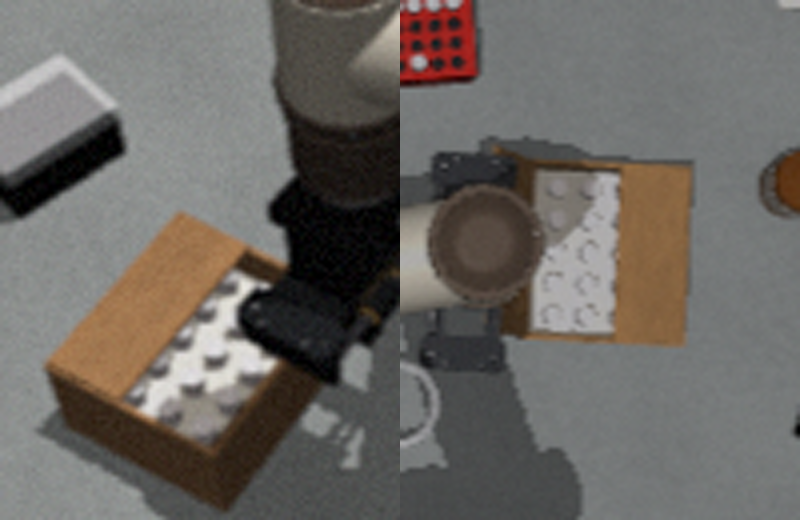

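The narrow flap is flat on the right in the top crop, and the fingers are outside the wide flap. Next I fold the wide flap.

```bash
python3 -m crank '[{"linear":[0.015,0,-0.003],"dr":[0,0,0]},{"linear":[0.035,0,-0.006],"dr":[0,0,0]},{"linear":[0.054,0,-0.007],"dr":[0,0,0]},{"linear":[0.073,0,-0.004],"dr":[0,0,0]},{"linear":[0.09,0,0.002],"dr":[0,0,0]}]'
python3 -m crank '[{"linear":[0.014,0,0.01],"dr":[0,0,0]},{"linear":[0.026,0,0.024],"dr":[0,0,0]},{"linear":[0.033,0,0.041],"dr":[0,0,0]},{"linear":[0.036,0,0.055],"dr":[0,0,0]},{"linear":[0.036,0,0.057],"dr":[0,0,0]}]'
python3 -m crank '[{"linear":[0.001,0,0.001],"dr":[0,0,0]},{"linear":[0.001,0,0.002],"dr":[0,0,0]},{"linear":[0.001,0,0.002],"dr":[0,0,0]},{"linear":[0.001,0,0.002],"dr":[0,0,0]},{"linear":[0.001,0,0.002],"dr":[0,0,0]}]'
```

```text
time_s: 7.18
eef_pos: [534.3, -157.2, 184.0]
eef_rot: [0.001, -0.688, 0.726, -0.001]
contact_force: [0.7, 1.0, -0.6]
finger_gap: 0.003
gripper_force: 0.3
time_s: 7.8
eef_pos: [531.2, -191.5, 124.8]
eef_rot: [-0.001, -0.688, 0.726, 0.001]
contact_force: [0.0, 0.5, -0.0]
finger_gap: 0.002
gripper_force: 0.0
time_s: 8.43
eef_pos: [532.0, -192.6, 124.7]
eef_rot: [0.0, -0.688, 0.726, -0.0]
contact_force: [-0.1, 0.1, 0.0]
finger_gap: 0.003
gripper_force: 0.0
```

```bash
python3 -m crank '[{"linear":[0,0,0.001],"dr":[0,0,0]},{"linear":[0,0,0.001],"dr":[0,0,0]},{"linear":[0,0,0.001],"dr":[0,0,0]},{"linear":[0,0,0.001],"dr":[0,0,0]},{"linear":[0,0,0.001],"dr":[0,0,0]}]'
python3 -m crank '[{"linear":[0,0,0.001],"dr":[0,0,0]},{"linear":[0,0,0.001],"dr":[0,0,0]},{"linear":[0,0,0.001],"dr":[0,0,0]},{"linear":[0,0,0.001],"dr":[0,0,0]},{"linear":[0,0,0.001],"dr":[0,0,0]}]'
```

```text
time_s: 9.05
eef_pos: [532.2, -192.6, 124.4]
eef_rot: [0.0, -0.688, 0.726, -0.0]
contact_force: [-1.9, 1.0, 5.1]
finger_gap: 0.007
gripper_force: 2.8
time_s: 9.68
eef_pos: [532.2, -192.7, 124.2]
eef_rot: [0.0, -0.688, 0.726, -0.0]
contact_force: [-3.2, 1.8, 9.3]
finger_gap: 0.006
gripper_force: 4.9
```

```bash
python3 -m crank '[{"linear":[0,0,-0.04],"dr":[0,0,0]},{"linear":[0,0,-0.09],"dr":[0,0,0]},{"linear":[-0.01,0,-0.135],"dr":[0,0,0]},{"linear":[-0.065,0,-0.14],"dr":[0,0,0]},{"linear":[-0.125,0,-0.14],"dr":[0,0,0]}]' 1
python3 -c "
from geo import *
go([497.2,178.3,260],down(np.pi-.09))"
```

```text
time_s: 10.3
eef_pos: [539.0, -67.0, 263.4]
eef_rot: [0.001, -0.687, 0.727, -0.001]
contact_force: [0.9, 0.2, -0.5]
finger_gap: 0.487
gripper_force: 0.0
lin mm [-242.5   55.6    3.4] dr [-1.000e-03  3.000e-03  1.605e+00]
pos [539.  -67.  263.4] F [ 0.9  0.2 -0.5] q [ 0.17  0.23 -0.17 -0.   -1.17 -0.23] gap 0.49 0.0 t 10.3
```

```bash
python3 -m crank '[{"linear":[-0.055,0.012,0],"dr":[0,0,0.17]},{"linear":[-0.11,0.025,0],"dr":[0,0,0.34]},{"linear":[-0.165,0.038,0],"dr":[0,0,0.51]},{"linear":[-0.215,0.05,0],"dr":[0,0,0.68]},{"linear":[-0.2425,0.0556,0.003],"dr":[0,0,0.85]}]'
python3 -m crank '[{"linear":[0,0,0],"dr":[0,0,0.17]},{"linear":[0,0,0],"dr":[0,0,0.34]},{"linear":[0,0,0],"dr":[0,0,0.51]},{"linear":[0,0,0],"dr":[0,0,0.68]},{"linear":[0,0,0],"dr":[0,0,0.755]}]'
python3 -c "
from geo import *
import cv2
go([497.2,178.3,156],down(np.pi-.09))
s=optics.snapshot('scene')[...,::-1]
t=optics.snapshot('top')[...,::-1]
f=lambda im,x,y:cv2.resize(im[y:y+130,x:x+100],(400,520),interpolation=cv2.INTER_CUBIC)
cv2.imwrite('pics/c5.png',np.hstack([f(s,275,110),f(s,150,80)]))"
```

```text
time_s: 10.92
eef_pos: [495.7, 179.7, 259.5]
eef_rot: [0.0, -0.326, 0.946, 0.0]
contact_force: [0.8, -0.5, -0.8]
finger_gap: 0.982
gripper_force: 0.0
time_s: 11.55
eef_pos: [496.2, 177.3, 259.1]
eef_rot: [-0.0, 0.046, 0.999, -0.0]
contact_force: [0.3, -0.0, -0.8]
finger_gap: 1.003
gripper_force: 0.0
lin mm [ -0.9   1.1 103.1] dr [-0.    -0.    -0.001]
pos [496.2 177.3 259.1] F [ 0.3 -0.  -0.8] q [ 0.65  0.21 -0.21 -0.   -1.15 -2.31] gap 1.0 0.0 t 11.55
```

View pics/c5.png

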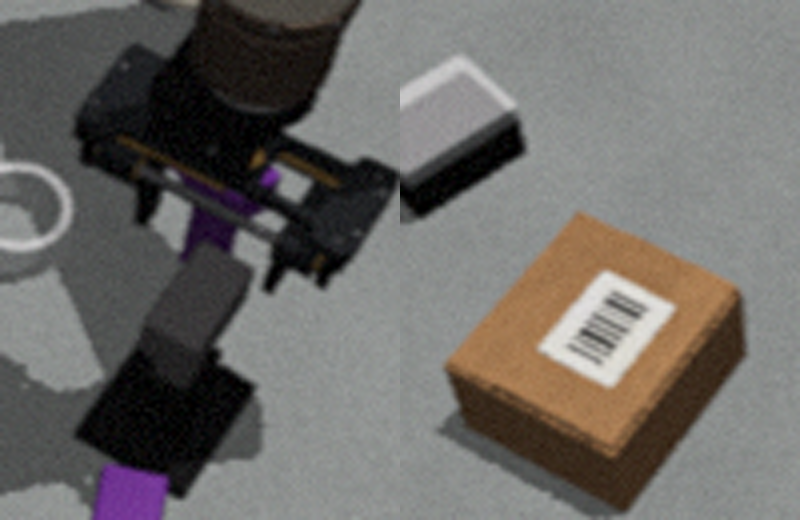

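The carton is closed, with the label centred at (609,328) in the right crop. The gripper stands astride above the grey scanner head.

```bash
python3 -m crank '[{"linear":[0,0.001,0.02],"dr":[0,0,0]},{"linear":[-0.001,0.001,0.045],"dr":[0,0,0]},{"linear":[-0.001,0.001,0.07],"dr":[0,0,0]},{"linear":[-0.001,0.001,0.09],"dr":[0,0,0]},{"linear":[-0.001,0.001,0.103],"dr":[0,0,0]}]'
python3 -m crank '[{"linear":[0,0,0],"dr":[0,0,0]},{"linear":[0,0,0],"dr":[0,0,0]},{"linear":[0,0,0],"dr":[0,0,0]},{"linear":[0,0,0],"dr":[0,0,0]},{"linear":[0,0,0],"dr":[0,0,0]}]' 0
python3 -m crank '[{"linear":[0,0,0],"dr":[0,0,0]},{"linear":[0,0,0],"dr":[0,0,0]},{"linear":[0,0,0],"dr":[0,0,0]},{"linear":[0,0,0],"dr":[0,0,0]},{"linear":[0,0,0],"dr":[0,0,0]}]'
python3 -c "
from geo import *
P=plane('scene',((609-400)/4+150-.4,328/4+80-.4),100);print(P, car(0,13,100))"
```

```text
time_s: 12.28
eef_pos: [497.1, 178.0, 155.4]
eef_rot: [-0.001, 0.044, 0.999, -0.0]
contact_force: [0.8, -0.7, -0.1]
finger_gap: 1.0
gripper_force: 0.0
time_s: 12.9
eef_pos: [497.5, 178.3, 156.9]
eef_rot: [0.0, 0.044, 0.999, 0.0]
contact_force: [0.9, -0.2, 2.0]
finger_gap: 0.525
gripper_force: 29.9
time_s: 13.52
eef_pos: [497.6, 178.3, 156.9]
eef_rot: [0.0, 0.044, 0.999, 0.0]
contact_force: [-0.5, -0.7, 3.7]
finger_gap: 0.526
gripper_force: 29.9
[ 555.73750451 -198.55492067  100.        ] [ 556.37953208 -199.52339298  100.        ]
```

```bash
python3 -m crank '[{"linear":[0,0,-0.01],"dr":[0,0,0]},{"linear":[0,0,-0.025],"dr":[0,0,0]},{"linear":[0,0,-0.04],"dr":[0,0,0]},{"linear":[0,0,-0.055],"dr":[0,0,0]},{"linear":[0,0,-0.07],"dr":[0,0,0]}]'
python3 -m crank '[{"linear":[0,0,-0.025],"dr":[0,0,0]},{"linear":[0,0,-0.05],"dr":[0,0,0]},{"linear":[0,0,-0.075],"dr":[0,0,0]},{"linear":[0,0,-0.09],"dr":[0,0,0]},{"linear":[0,0,-0.09],"dr":[0,0,0]}]'
cat > goal.py <<'E'
from geo import *
L=np.array([556,-199,100.])
def goal(az,tip=np.pi/4,dist=100,up=0):
    w=R.from_euler("z",az)*R.from_euler("y",-tip)     # scanner orientation: z up, window along -x, -x tipped down
    # scanner -x must point down: x axis up
    assert w.apply([1,0,0])[2]>0
    win=L+w.apply([dist,0,0]); head=win+w.apply([52,0,0]); 
    tcp=head+w.apply([0,0,GZ]); tool=w*R.from_matrix(np.c_[[-1,0,0],[0,1,0],[0,0,-1]])
    return tcp+[0,0,up],tool
GZ=9.5  # TCP above scanner_head along the handle at the grasp
if __name__=="__main__":
    for az in (0.6,0.9,1.2,1.5):
        P,t=goal(az); print(az,P.round(1))
    P,t=goal(1.2); print("level first:"); go(P+[0,0,80],down(np.pi+1.2)); print("direct"); go(P,t)
E
python3 goal.py
```

```text
time_s: 14.15
eef_pos: [497.4, 178.3, 227.8]
eef_rot: [0.0, 0.044, 0.999, 0.0]
contact_force: [-0.3, -0.5, -1.6]
finger_gap: 0.524
gripper_force: 29.9
time_s: 14.78
eef_pos: [497.7, 178.5, 317.7]
eef_rot: [0.001, 0.044, 0.999, 0.001]
contact_force: [-0.4, -0.5, -2.2]
finger_gap: 0.529
gripper_force: 29.9
0.6 [ 639.2 -142.1  214.2]
0.9 [ 618.6 -120.1  214.2]
1.2 [ 592.5 -105.1  214.2]
1.5 [563.1 -98.5 214.2]
level first:
lin mm [-119.4 -274.1   23.2] dr [ 0.     0.003 -1.288]
pos [497.7 178.5 317.7] F [-0.4 -0.5 -2.2] q [ 0.65  0.17 -0.11 -0.   -1.29 -2.31] gap 0.53 29.9 t 14.78
direct
lin mm [-119.3 -274.3  103.2] dr [-0.504 -0.669 -1.217]
pos [497.7 178.5 317.7] F [-0.4 -0.5 -2.2] q [ 0.65  0.17 -0.11 -0.   -1.29 -2.31] gap 0.53 29.9 t 14.78
```

```bash
python3 -m crank '[{"linear":[-0.02,-0.04,0],"dr":[0,0,-0.12]},{"linear":[-0.04,-0.09,0],"dr":[0,0,-0.25]},{"linear":[-0.065,-0.14,0],"dr":[0,0,-0.38]},{"linear":[-0.09,-0.2,0],"dr":[0,0,-0.51]},{"linear":[-0.119,-0.26,0],"dr":[0,0,-0.64]}]'
python3 -m crank '[{"linear":[0,0,0],"dr":[0,0,-0.13]},{"linear":[0,0,0],"dr":[0,0,-0.26]},{"linear":[0,0,0],"dr":[0,0,-0.39]},{"linear":[0,0,0],"dr":[0,0,-0.52]},{"linear":[0,0,0],"dr":[0,0,-0.648]}]'
python3 - <<'E'
from goal import *
import cv2
P,t=goal(1.2); go(P+[0,0,60],t)
s=optics.snapshot('scene')[...,::-1]
cv2.imwrite('pics/c6.png',cv2.resize(s[30:230,130:330],(600,600),interpolation=cv2.INTER_CUBIC))
E
```

```text
time_s: 15.4
eef_pos: [590.5, -86.7, 315.1]
eef_rot: [-0.001, -0.275, 0.962, 0.001]
contact_force: [1.1, 1.3, -1.2]
finger_gap: 0.524
gripper_force: 29.9
time_s: 16.02
eef_pos: [590.1, -84.9, 314.7]
eef_rot: [-0.001, -0.566, 0.824, 0.001]
contact_force: [0.4, 0.7, -2.5]
finger_gap: 0.528
gripper_force: 29.9
lin mm [17.9 -9.6 40.5] dr [ 0.005 -0.786  0.002]
pos [590.1 -84.9 314.7] F [ 0.4  0.7 -2.5] q [ 0.13  0.3   0.05 -0.   -1.32 -0.49] gap 0.53 29.9 t 16.02
```

View pics/c6.png

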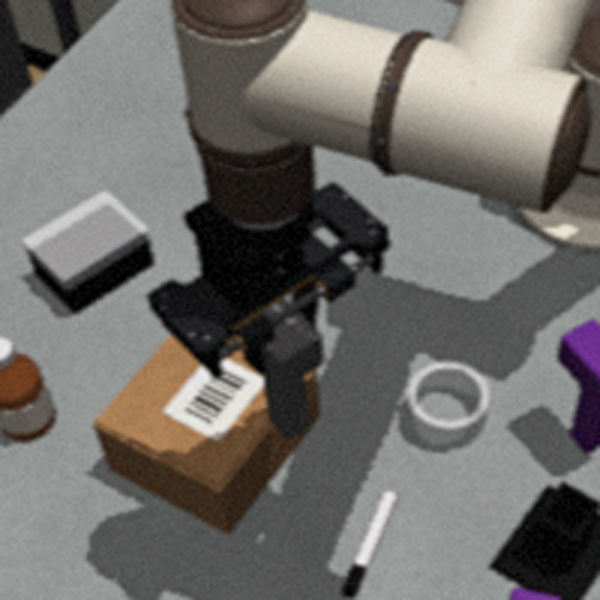

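The scanner hangs level with its plain back end at (300,345) towards the camera and its window end towards the carton, and everything is clear. Next I tip it.

```bash
python3 -m crank '[{"linear":[0.004,-0.002,0.008],"dr":[0,-0.157,0]},{"linear":[0.007,-0.004,0.016],"dr":[0,-0.314,0]},{"linear":[0.011,-0.006,0.024],"dr":[0,-0.471,0]},{"linear":[0.014,-0.008,0.032],"dr":[0,-0.628,0]},{"linear":[0.018,-0.0096,0.04],"dr":[0,-0.785,0]}]'
python3 -m crank '[{"linear":[0,0,0],"dr":[0,0,0]},{"linear":[0,0,0],"dr":[0,0,0]},{"linear":[0,0,0],"dr":[0,0,0]},{"linear":[0,0,0],"dr":[0,0,0]},{"linear":[0,0,0],"dr":[0,0,0]}]'
python3 -c "
from goal import *
P,t=goal(1.2); go(P,t)"
```

```text
time_s: 16.7
eef_pos: [592.8, -105.5, 275.8]
eef_rot: [0.317, -0.52, 0.762, 0.217]
contact_force: [-1.2, 0.4, -2.7]
finger_gap: 0.524
gripper_force: 29.9
time_s: 17.32
eef_pos: [593.2, -104.4, 277.1]
eef_rot: [0.316, -0.522, 0.762, 0.216]
contact_force: [0.4, 0.8, -2.1]
finger_gap: 0.526
gripper_force: 29.9
lin mm [45.   0.5 43.9] dr [ 0.    -0.001  0.001]
pos [ 593.2 -104.4  277.1] F [ 0.4  0.8 -2.1] q [-0.32  0.37  0.13 -0.8  -1.37  0.14] gap 0.53 29.9 t 17.32
```

```bash
python3 -m crank '[{"linear":[0.008,0,0.008],"dr":[0,0,0]},{"linear":[0.018,0,0.018],"dr":[0,0,0]},{"linear":[0.028,0,0.028],"dr":[0,0,0]},{"linear":[0.038,0,0.037],"dr":[0,0,0]},{"linear":[0.044,0,0.043],"dr":[0,0,0]}]'
python3 -m crank '[{"linear":[0,0,0],"dr":[0,0,0]},{"linear":[0,0,0],"dr":[0,0,0]},{"linear":[0,0,0],"dr":[0,0,0]},{"linear":[0,0,0],"dr":[0,0,0]},{"linear":[0,0,0],"dr":[0,0,0]}]'
python3 - <<'E'
from goal import *
import cv2
P,t=goal(1.2); go(P,t)
w=R.from_euler("z",1.2)*R.from_euler("y",-np.pi/4); h=L+w.apply([152,0,0])
for n,v in (("back end",[35,0,0]),("handle end",[0,0,-131]),("window",[-52,0,0])):
    u=proj("scene",h+w.apply(v)); print(n,((u-[130,30])*3).round())
print("label",((proj("scene",L)-[130,30])*3).round())
s=optics.snapshot('scene')[...,::-1]
cv2.imwrite('pics/c7.png',cv2.resize(s[30:230,130:330],(600,600),interpolation=cv2.INTER_CUBIC))
E
```

```text
time_s: 17.95
eef_pos: [592.6, -106.0, 213.5]
eef_rot: [0.315, -0.521, 0.763, 0.217]
contact_force: [-0.3, -0.2, -1.9]
finger_gap: 0.525
gripper_force: 29.9
time_s: 18.58
eef_pos: [592.9, -105.9, 215.3]
eef_rot: [0.316, -0.522, 0.763, 0.216]
contact_force: [-0.3, -0.3, -2.4]
finger_gap: 0.524
gripper_force: 29.9
lin mm [0.3 0.7 1.2] dr [-0. -0.  0.]
pos [ 592.9 -105.9  215.3] F [-0.3 -0.3 -2.4] q [-0.33  0.43  0.06 -0.83 -1.29  0.24] gap 0.52 29.9 t 18.57
back end [285. 401.]
handle end [336. 516.]
window [250. 398.]
label [215. 395.]
```

View pics/c7.png

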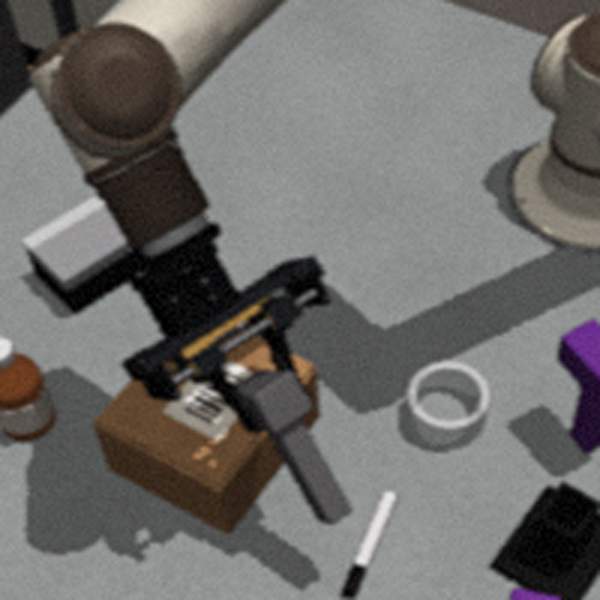

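The scanner is tipped with its handle end at about (334,512) and its back face at (287,405). Both match the predicted (336,516) and (285,401), and it is clear of the carton. I'm handing in.

```bash
python3 -c "
from plant import order
print(order.sign_off())"
```

```text
the job is handed in; nothing more can be done
None
```

The job is handed in at about 19 s: the carton is closed, narrow flap first and then the label flap, and the scanner is held still in the air, tipped 45° with its window pointing down at the label from about 10 cm. By my measurements it touches neither carton nor stand, though I got no verdict back.

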